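Hooping board out from under the bobbin cartons

ROBOT

A 7-joint arm with a two-finger parallel gripper is mounted at the origin on the work surface. World frame = base frame: x ahead of the robot, y to its left, z up, the work surface at z = 0. Lengths are in mm, angles in rad, forces in N, time in s.
With the tool pointing down it reaches from about 400 to 875 mm from the base axis. Payload 4.4 kg.
Tool frame: the origin (TCP) lies at the very end of the fingers, on their centre line; the grasp point (between the pads) lies 19 mm behind it; y points along the fingers, z is the direction in which the jaws open and shut, and the axes are right-handed (so a half turn about y gives the same grasp; the last joint's range is limited). The gripper opens to 85 mm and grips with 20 to 120 N. Pads are 22 mm wide; open, the fingers measure 114 mm over their backs; the gripper's body (76 mm by 85 mm) begins 54 mm behind the grasp point. The pads swing forward as they close: fully open they stand 13 mm farther back than shut.
Start: joints at [1.12, 0.628, 0.038, 1.517, -0.027, 0.996, -0.02], TCP at [244.021, -602.471, 231.313] pointing down, gripper open.
Joint ranges: [-3.06, 3.06], [-0.37, 2.12], [-1.25, 1.32], [0.18, 2.47], [-1.1, 4.24], [0.23, 1.98], [-2.94, 2.94]. Speed limits (rad/s): [2.57, 2.57, 3.14, 3.14, 3.14, 3.14, 3.14].

INTERFACE

Orientations are given as [roll, pitch, yaw] about the fixed x, y, z axes, in that order (R = Rz(yaw) Ry(pitch) Rx(roll)).
In Python, from cell import * gives the robot as it stands.
- The arm moves only by the tool apply_moves, never from a script. Its argument "targets" is a list of rows, each a list of 6 numbers: the shift along the tool's x, y, z in units of 40 mm (1.0 is 40 mm), then the turn, a rotation vector about the tool's x, y, z in units of 8 degrees (1.0 is 8 degrees). A call has 1 to 12 rows; each row shifts and turns the commanded pose from where the row before left it, along the tool's axes as they then stand; what a row does not reach is not made up. A row lasts 1/8 s, in which the tool goes at most 62.5 mm and 10.7 degrees, less where a joint would pass 70% of its speed; a pose out of reach is approached as far as the arm can. A call is refused whole if a number of a shift passes 1 or a number of a turn 1, either way. A call with a gripper value outside its range is refused whole. "jaw" is the gripper command: -1 is shut, 1 is fully open, values between are in proportion, set as the call begins (left out, the last holds). The fingers move at their own pace and stop on an object; the grip force is fixed at half the most. Time passes only in rows, so rows that do not move let the fingers close. It gives the time, the measured TCP pose, the force and the opening at its end, in the units of the state.
- read_state(): the state, without advancing time (a new reading comes with each control period).
- get_image(name): name is "scene" or "top" or "wrist"; returns the picture (400x640x3 uint8, red, green, blue); there is no depth.
- calibration(name): a dict with "fx", "fy", "cx", "cy" (pixels), "world_from_camera" (4x4, takes a point from camera to world coordinates). Camera axes: x right, y down, z forward; pixel columns grow to the right and rows downward; lengths in mm; the calibration is good to about 2 mm. A picture is of the moment at which its call begins: read the wrist's pose just before it. calibration takes no time and is no camera call; for the wrist camera it gives the pose at the moment of the call.
- finish_job(): hands the job in, once; it reports no verdict.
The state is a dict: "clock": time; "qpos": joint angles; "qd": joint speeds; "tau": joint torques, N m; "eef_pos": TCP position; "tool_rot": TCP orientation; "force": force on the tool from outside, world axes, zero at the start; "torque": the same for the moment, N m; "width": finger opening in mm.
Only numpy, scipy, OpenCV 4.12 (cv2) and the standard library are available. Lean on these libraries where they do the work, as an engineer would, in place of code of your own. Each camera call takes 0.05 s, during which the arm holds its last target. There are 200 camera calls.

TASK

Somebody has piled the bobbin cartons on the hooping board. Press on the rubber pad of the blade end that sticks out, just firmly enough that your fingers do not slip, and draw the board out flat along the bench, slowly, so that the lips of the stock bay hold the cartons back and the pile comes down standing with the spool still on top; do not unstack it. Then pick the board up, lay it in the channel of the hooping station, slide it gently home against the stop and let go, leaving the other things on the bench where they are.

Things in the scene. Friction and masses are not known exactly. Their poses are not given: they have to be found in the camera images.
- bay: Stock bay: fixed grey sheet-steel fence on the bench, no floor, 160 mm wide, 150 mm deep inside, 30 mm high. Origin on the bench, mid-front, at the inner face of the lips; x points out of the bay (the way the board is drawn; within 0.3 rad of world -y), z up.
- mouth (a point): middle of the bay's front, on the bench (the bay's origin). The front is two 3 mm thick lips, left and right, with a 124 mm wide opening between them, open at the top and down to the bench: the board passes through it, the lips stop the ends of the wider cartons.
- board: Hooping board: birch ply paddle, 210 x 105 x 7 mm, 0.11 kg, flat on the bench under the cartons, its blade end 80 to 100 mm out of the bay. Origin mid-length on the underside; x points from tang to blade, z up. Blade x = -15 to 105 mm, 105 mm wide: too broad to span, nothing to hook. Tang x = -105 to -15 mm, 48 mm wide.
- nose (a point): middle of the board's blade end, on the underside (x = 105 mm in the board's frame). A non-slip rubber pad (45 mm along x, 70 mm across, 1.5 mm thick, top 8.5 mm above the bench) lies on the blade from x = 50 to 95 mm: press there to draw. It takes 8 to 20 N of pressure, by load and friction; keep under 30 N, best with shut fingers. Hard: 5 to 20 N per mm of depth.
- tail (a point): middle of the board's tang end, on the underside (x = -105 mm). When it leaves the pile, the pile tips back slightly and settles the 7 mm down on to the bench.
- tang (a point): middle of the tang, half-way up its thickness (x = -65 mm, 3.5 mm above the underside): grip here, across the 48 mm width, once it is clear of the bay and the pile.
- carton1: Lowest of three loose closed cardboard cartons, 95 mm (x) x 150 mm (y) x 45 mm high, 0.18 to 0.41 kg each, standing on the board. Its front is 4 to 14 mm behind the lips; it rides along with the board until it meets them. Origin at the centre of its underside; axes about as the bay's.
- carton2: Middle one of three loose closed cardboard cartons, 95 mm (x) x 150 mm (y) x 45 mm high, 0.18 to 0.41 kg each, standing on the lowest. Origin at the centre of its underside; axes about as the bay's.
- carton3: Top one of three loose closed cardboard cartons, 95 mm (x) x 150 mm (y) x 45 mm high, 0.18 to 0.41 kg each, standing on the middle one. Origin at the centre of its underside; axes about as the bay's.
- top_spool: Spool of thread standing loose on the top carton, tapered, foot 56 mm wide, 110 mm tall, 0.09 kg; origin at the centre of its foot, z up
- station: Hooping station: fixed base 270 x 170 x 10 mm on the bench, with a channel for the board on its top. Two side guides, 109 mm apart (2 mm play each side of the blade), 8 mm high, from x = 0 to 105 mm; stop bar 10 mm high, face at x = 110 mm. Open beside and behind the tang. Origin: centre of the underside; x towards the stop, z up; base top at z = 10 mm.
- channel (a point): on the station's base top: the board's origin lies here when it is home (x = 5 mm, y = 0, z = 10 mm in the station's frame), board x along station x.
- spool_a: loose spool of thread standing on the bench, tapered, foot 56 mm wide, 110 mm tall, 0.12 kg; origin at the centre of its foot, z up. Bystander.
- spool_b: loose spool of thread standing on the bench, tapered, foot 56 mm wide, 110 mm tall, 0.12 kg; origin at the centre of its foot, z up. Bystander.
- spool_c: loose spool of thread standing on the bench, tapered, foot 56 mm wide, 110 mm tall, 0.12 kg; origin at the centre of its foot, z up. Bystander.
- hoop: round plastic embroidery hoop lying flat, 127 mm ring, 14 mm high, with steel ears; origin at the centre of its underside. Bystander.
- snips: small thread snips, 120 mm long, lying flat; origin at the centre of its underside. Bystander.
- bobbin_tub: round tub of bobbins, 84 mm wide, 48 mm high; origin at the centre of its underside. Bystander.
Not all that is in view belongs to the job. Leave any yellow look-alike of the carton1 alone.

How it is judged:
By the outcome, as a careful person would: the job done as asked, in the order asked, and still so for the second after the job is handed in, with the robot touching nothing.
It also fails if it takes over 72 s, if anything falls off the work surface, if the arm or the gripper's body presses on something with over 40 N, if the wrist force passes 120 N, or if a joint passes its speed limit or range.

## Working session

There is one attempt and no reset: what is moved stays moved. The work goes in short steps, Python scripts to look and compute and a tool call to move; the robot and the scene stay as the last step left them, time stands still between calls to the robot, and variables do not carry over. Pictures are saved under pics/ and viewed, about 8 in all and at most 12, crops included, and the job is handed in when it is done.

Besides the shell and the picture viewer there is one more tool, called by a JSON object that holds its "name" and its "arguments", one argument or row to a line. apply_moves: Moves the arm, as the interface text tells. Its arguments: {"type":"object","properties":{"targets":{"type":"array"},"jaw":{"type":"number"}},"required":["targets"]}

```bash
ls; mkdir -p pics; python3 - <<'E'
from cell import *
import cv2,numpy as np
s=read_state();print(s)
for n in("scene","top"):
    im=get_image(n);cv2.imwrite(f"pics/{n}0.png",im[:,:,::-1]);c=calibration(n);print(n,c)
E
```

```text
pics
{'clock': 0.0, 'qpos': array([ 1.12022693,  0.62928994,  0.03843841,  1.51836258, -0.02701097,
        0.99629794, -0.02000928]), 'qd': array([-0.0001212 ,  0.00097271, -0.00031321, -0.00183424, -0.00067326,
        0.00229366,  0.00218586]), 'tau': array([ 8.16593056e-04, -5.63396144e+01,  1.22643046e+00, -1.93442738e+01,
        1.09215238e-02,  1.04006269e-02, -6.60388693e-06]), 'eef_pos': array([ 243.77536488, -601.89087921,  230.42716122]), 'tool_rot': array([-1.57263641e+00, -9.99649324e-06, -2.75683550e+00]), 'force': array([-0.55893997,  0.32057952, -0.52599081]), 'torque': array([-0.0796936 , -0.02384434, -0.00845216]), 'width': 85.34245196938838}
scene {'fx': 494.32168754337835, 'fy': 494.32168754337835, 'cx': 316.53566672035305, 'cy': 200.71342381100573, 'world_from_camera': array([[ 8.65005317e-01,  3.20410188e-01, -3.86138722e-01,
         1.16280801e+03],
       [ 5.01310990e-01, -5.84515224e-01,  6.37988435e-01,
        -1.05954895e+03],
       [-2.12859671e-02, -7.45438974e-01, -6.66233926e-01,
         1.15247875e+03],
       [ 0.00000000e+00,  0.00000000e+00,  0.00000000e+00,
         1.00000000e+00]])}
top {'fx': 420.42554736923915, 'fy': 420.42554736923915, 'cx': 312.83955933723666, 'cy': 203.68171881428842, 'world_from_camera': array([[-1.10542960e-02, -9.96931573e-01,  7.74934871e-02,
         4.39042343e+02],
       [-9.99893152e-01,  1.02792374e-02, -1.03933710e-02,
        -4.03120312e+01],
       [ 9.56490579e-03, -7.76000985e-02, -9.96938683e-01,
         1.32385004e+03],
       [ 0.00000000e+00,  0.00000000e+00,  0.00000000e+00,
         1.00000000e+00]])}
```

View pics/scene0.png

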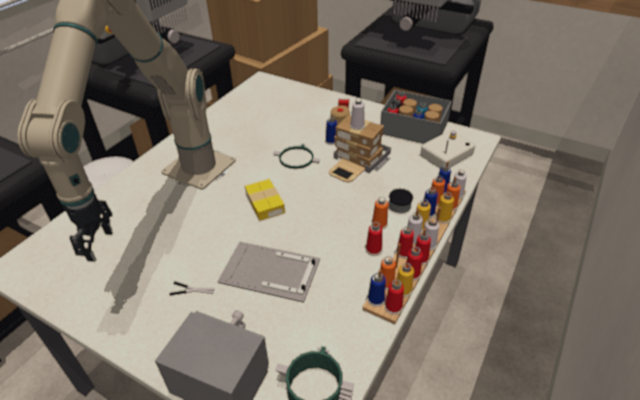

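View pics/top0.png

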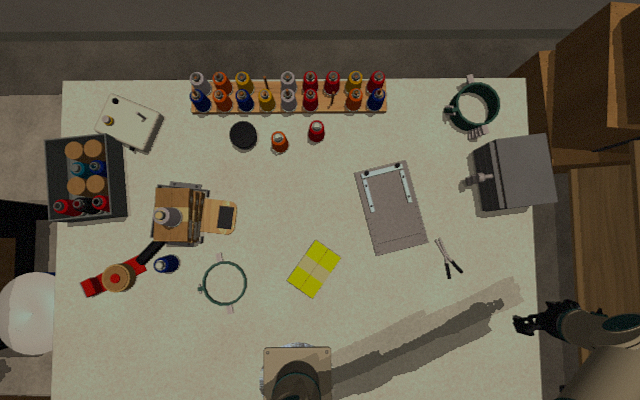

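The scene image shows the pile at about (358,140) and the board nose at (346,170). The top view shows the pile at (180,213), board blade and dark pad at (227,216), the station at (392,208) with its stop bar towards +x, and a yellow look-alike at (314,268). Next I'll enlarge the board and station.

```bash
cat > h.py <<'E'
from cell import *
import cv2,numpy as np
from scipy.spatial.transform import Rotation as R
def ray(n,px,z,c=None):
    c=c or calibration(n);T=c["world_from_camera"]
    px=np.atleast_2d(np.asarray(px,float));d=np.c_[(px[:,0]-c["cx"])/c["fx"],(px[:,1]-c["cy"])/c["fy"],np.ones(len(px))]@T[:3,:3].T
    o=T[:3,3];return o+d*((z-o[2])/d[:,2])[:,None]
def proj(n,P,c=None):
    c=c or calibration(n);T=np.linalg.inv(c["world_from_camera"])
    p=np.atleast_2d(P)@T[:3,:3].T+T[:3,3];return np.c_[c["fx"]*p[:,0]/p[:,2]+c["cx"],c["fy"]*p[:,1]/p[:,2]+c["cy"]]
E
python3 - <<'E'
import cv2,numpy as np
a=cv2.imread("pics/top0.png")
A=cv2.resize(a[170:260,140:250],None,fx=7,fy=6.0,interpolation=cv2.INTER_CUBIC)
A=cv2.resize(a[175:255,145:245],None,fx=4,fy=4,interpolation=cv2.INTER_CUBIC)
B=cv2.resize(a[155:260,345:445],None,fx=4,fy=4,interpolation=cv2.INTER_CUBIC)
C=cv2.imread("pics/scene0.png")[90:190,310:410]
C=cv2.resize(C,None,fx=4,fy=4,interpolation=cv2.INTER_CUBIC)
o=np.zeros((600,800,3),np.uint8);o[:320,:400]=A;o[:420,400:]=B;o[320:600,:400]=C[100:380]
cv2.imwrite("pics/crop1.png",o)
E
```

```text
(no output)
```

View pics/crop1.png

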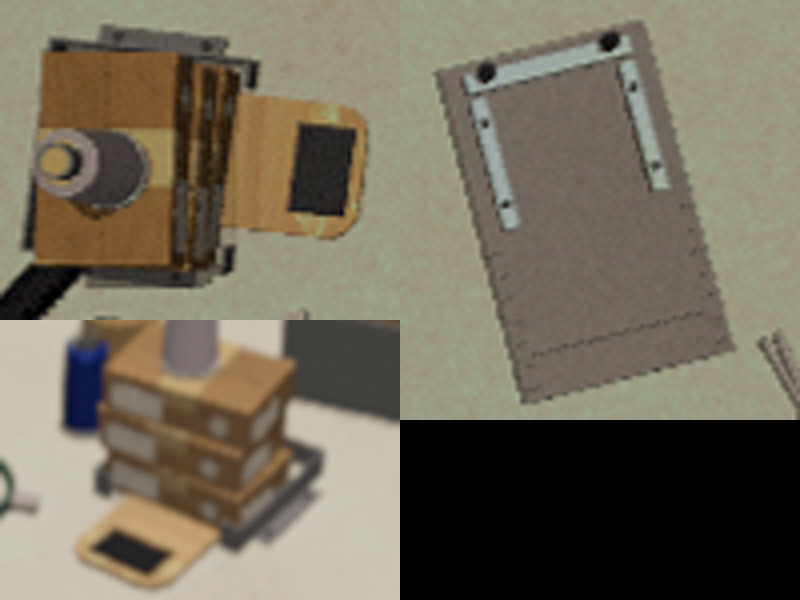

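The board's dark pad is centred at about (226,217) in the top view, and the bay lips are at (207,192) and (202,241). The cartons are plain brown, and the yellow box at (314,268) is the look-alike, so it stays put. Now to measure these.

```bash
python3 - <<'E'
from h import *
a=cv2.imread("pics/top0.png");hsv=cv2.cvtColor(a,cv2.COLOR_BGR2HSV)
# pad
m=np.zeros(a.shape[:2],np.uint8);m[200:232,214:238]=(hsv[200:232,214:238,2]<90)*255
c=max(cv2.findContours(m,0,2)[0],key=cv2.contourArea)
P=ray("top",c[:,0,:],8.5)[:,:2]
print("pad",cv2.minAreaRect(P.astype(np.float32)))
# blade (wood)
m=((hsv[...,0]>8)&(hsv[...,0]<25)&(hsv[...,1]>70)&(hsv[...,2]>120)).astype(np.uint8)*255
m[:, :206]=0;m[:,245:]=0;m[:190]=0;m[245:]=0
c=max(cv2.findContours(m,0,2)[0],key=cv2.contourArea)
P=ray("top",c[:,0,:],7)[:,:2];print("blade",cv2.minAreaRect(P.astype(np.float32)))
print(cv2.boxPoints(cv2.minAreaRect(P.astype(np.float32))))
print("blade nose y min",P[:,1].min())
# station
print("hsv st",hsv[215,385],hsv[240,360])
m=((abs(hsv[...,2].astype(int)-hsv[215,395,2])<28)).astype(np.uint8)*255
m[:, :350]=0;m[:,432:]=0;m[:155]=0;m[262:]=0
m=cv2.morphologyEx(m,2,np.ones((3,3)));m=cv2.morphologyEx(m,3,np.ones((9,9)))
c=max(cv2.findContours(m,0,2)[0],key=cv2.contourArea)
P=ray("top",c[:,0,:],10)[:,:2];print("station",cv2.minAreaRect(P.astype(np.float32)))
print(cv2.boxPoints(cv2.minAreaRect(P.astype(np.float32))))
# guides: crop pts -> px
def f(u,v):return (345+(u-400)/4-.375, 155+v/4-.375)
q=[f(473,100),f(490,94),f(505,230),f(520,226),f(622,66),f(635,62),f(655,190),f(670,187)]
print("guides top z18",ray("top",q,18)[:,:2].round(1))
q=[f(466,76),f(628,36),f(634,52),f(470,94)]
print("stop z20",ray("top",q,20)[:,:2].round(1))
g=lambda u,v:(145+u/4-.375,175+v/4-.375)
print("bay lips outer corner z30",ray("top",[g(258,62),g(233,270),g(52,40),g(25,248)],30)[:,:2].round(1))
print("carton3 top z142",ray("top",[g(43,52),g(178,52),g(176,264),g(40,262)],142)[:,:2].round(1))
print("spools",ray("top",[(279,143),(316,133),(243,136),(166,266)],60)[:,:2].round())
print("snips etc",ray("top",[(436,240),(462,275),(222,284),(318,268)],5)[:,:2].round())
E
```

```text
pad ((502.4504699707031, 220.82672119140625), (43.83433151245117, 69.62642669677734), 82.77864074707031)
blade ((507.60693359375, 248.51300048828125), (66.10731506347656, 109.55339813232422), 89.37104797363281)
[[452.4707  216.06262]
 [562.01746 214.86005]
 [562.74316 280.96338]
 [453.1964  282.16595]]
blade nose y min 215.10140009926366
hsv st [ 14  44 117] [ 26  45 152]
station ((528.0763549804688, -297.06396484375), (272.05462646484375, 172.76377868652344), 13.744281768798828)
[[ 375.42072 -245.47414]
 [ 416.46747 -413.29095]
 [ 680.732   -348.6538 ]
 [ 639.68524 -180.83698]]
guides top z18 [[ 614.5 -211.5]
 [ 619.1 -225. ]
 [ 512.3 -234.4]
 [ 515.3 -246.2]
 [ 640.3 -329.2]
 [ 643.3 -339.5]
 [ 542.3 -352.4]
 [ 544.6 -364.2]]
stop z20 [[ 633.2 -206.2]
 [ 663.7 -334.1]
 [ 651.  -338.5]
 [ 619.  -209. ]]
bay lips outer corner z30 [[584.9 265.9]
 [425.2 283.7]
 [603.6 424.7]
 [443.7 442.4]]
carton3 top z142 [[580.9 390.6]
 [579.9 295.8]
 [431.  295.4]
 [433.5 390. ]]
spools [[724.  48.]
 [754. -66.]
 [746. 157.]
 [356. 385.]]
snips etc [[ 423. -439.]
 [ 314. -516.]
 [ 295.  230.]
 [ 341.  -68.]]
```

```bash
cat >> h.py <<'E'
def pose():
    s=read_state();return s,np.array(s["eef_pos"]),R.from_euler("xyz",s["tool_rot"])
def plan(P,yaw,roll=-np.pi/2):
    "shift and turn in tool axes and units, whole way from the measured pose (shift in present axes)"
    s,p,r=pose();t=R.from_euler("xyz",[roll,0,yaw])
    print("t %.2f"%s["clock"],"pos",p.round(1),"rot",np.round(s["tool_rot"],3),"F",np.round(s["force"],1),"w %.1f"%s["width"])
    print("  shift units",(r.inv().apply(np.array(P)-p)/40).round(3),"turn",((r.inv()*t).as_rotvec()/np.radians(8)).round(3))
E
python3 - <<'E'
from h import *
plan([520,-290,300],-1.69)
s,p,r=pose();T=calibration("wrist")["world_from_camera"]
print("cam in tool",r.inv().apply(T[:3,3]-p).round(1)); print((r.inv().as_matrix()@T[:3,:3]).round(3))
E
```

```text
t 0.10 pos [ 243.8 -601.9  230.5] rot [-1.573 -0.    -2.757] F [-0.4 -0.7  0.9] w 85.4
  shift units [-9.327 -1.73  -4.639] turn [ 1.100e-02 -7.641e+00 -6.000e-03]
cam in tool [ -77.2 -143.8    1.3]
[[-0.     0.956  0.295]
 [ 0.001 -0.295  0.956]
 [ 1.     0.001 -0.001]]
```

{"name": "apply_moves", "arguments": {
  "targets": [
    [-0.94, -0.04, -0.353, 0, 0, 0],
    [-0.94, -0.04, -0.353, 0, 0, 0],
    [-0.94, -0.04, -0.353, 0, 0, 0],
    [-0.94, -0.04, -0.353, 0, 0, 0],
    [-0.94, -0.04, -0.353, 0, 0, 0],
    [-0.94, -0.04, -0.353, 0, 0, 0],
    [-0.94, -0.04, -0.353, 0, 0, 0],
    [-0.94, -0.04, -0.353, 0, 0, 0],
    [-0.94, -0.04, -0.353, 0, 0, 0],
    [-0.94, -0.04, -0.353, 0, 0, 0],
    [-0.94, -0.04, -0.353, 0, 0, 0],
    [-0.94, -0.04, -0.353, 0, 0, 0]
  ],
  "jaw": -1
}}

```text
clock: 1.6
eef_pos: [599.2, -275.0, 250.1]
tool_rot: [-1.571, -0.001, -2.757]
force: [0.2, -0.5, 0.1]
width: -0.4
```

{"name": "apply_moves", "arguments": {
  "targets": [
    [0, 0, 0, 0, 0, 0],
    [0, 0, 0, 0, 0, 0]
  ]
}}

```text
clock: 1.85
eef_pos: [597.9, -276.6, 250.0]
tool_rot: [-1.571, -0.002, -2.757]
force: [0.3, -0.8, -0.2]
width: -0.1
```

```bash
python3 - <<'E'
from h import *
import pickle
c=calibration("wrist");im=get_image("wrist")[:,:,::-1];cv2.imwrite("pics/w1.png",im);pickle.dump(c,open("w1.pkl","wb"))
plan([500,210,120],-1.69)
print(c["fx"])
P=[[x,y,10] for x,y in [(375.4,-245.5),(416.5,-413.3),(680.7,-348.7),(639.7,-180.8)]]
print(proj("wrist",P,c).round())
E
```

```text
t 1.90 pos [ 597.5 -277.3  250.1] rot [-1.571e+00 -2.000e-03 -2.758e+00] F [-0.7  0.2 -0.1] w -0.4
  shift units [ -2.3     3.249 -12.21 ] turn [ 5.000e-03 -7.652e+00  1.100e-02]
287.3659107305888
[[249. 293.]
 [358. 306.]
 [396. 132.]
 [264. 112.]]
```

View pics/w1.png

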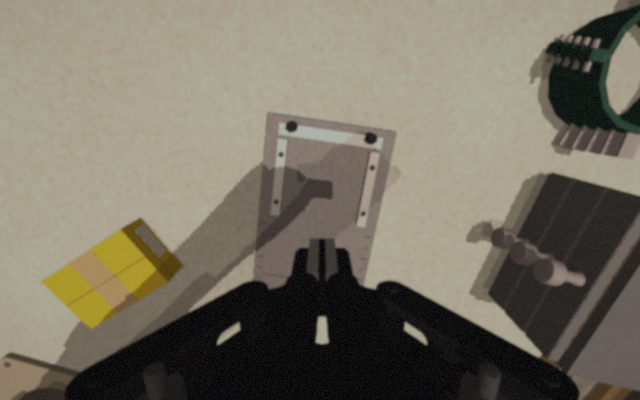

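The wrist view shows the station at (325,190): stop bar from (277,131) to (384,143), left guide around x≈278 and right guide from (376,153) to (362,226). The fingers hide only the tail end. I'll measure the guides with a white mask in both cameras.

```bash
cat > st.py <<'E'
from h import *
import pickle
def guides(n,img,c,box):
    hsv=cv2.cvtColor(img,cv2.COLOR_BGR2HSV);x0,x1,y0,y1=box
    g=cv2.cvtColor(img,cv2.COLOR_BGR2GRAY)[y0:y1,x0:x1]
    g=cv2.resize(g,None,fx=4,fy=4,interpolation=cv2.INTER_CUBIC)
    ux=np.array([np.cos(.24),np.sin(.24)]);uy=np.array([-ux[1],ux[0]])
    ins=np.array([[528.1,-297.1]])
    # station frame brightness profiles sampled on plane z=18
    for a in [.22,.23,.24,.25,.26]:
        ux=np.array([np.cos(a),np.sin(a)]);uy=np.array([-ux[1],ux[0]])
        ys=np.arange(-80,80,.5);xs=np.arange(20,85,2.)
        G=ins+xs[:,None,None]*ux+ys[None,:,None]*uy
        P=np.c_[G.reshape(-1,2),np.full(G.size//2,18.)]
        px=proj(n,P,c).astype(np.float32).reshape(len(xs),len(ys),2)
        I=cv2.remap(cv2.cvtColor(img,cv2.COLOR_BGR2GRAY),px[...,0],px[...,1],cv2.INTER_LINEAR).astype(float)
        pr=np.median(I,0);out=[]
        for lo,hi in((-75,-45),(45,75)):
            k=(ys>lo)&(ys<hi);w=np.clip(pr[k]-np.median(pr[k])-.25*(pr[k].max()-np.median(pr[k])),0,None);out.append((w*ys[k]).sum()/w.sum())
        print(n,a,"guide mid y",np.round(out,1),"centre %.1f gap %.1f sharp %.0f"%(sum(out)/2,out[1]-out[0],pr.max()))
    ux=np.array([np.cos(.24),np.sin(.24)]);uy=np.array([-ux[1],ux[0]])
    xs=np.arange(95,140,.5);ys=np.arange(-25,30,2.)
    G=ins+xs[None,:,None]*ux+ys[:,None,None]*uy;P=np.c_[G.reshape(-1,2),np.full(G.size//2,20.)]
    px=proj(n,P,c).astype(np.float32).reshape(len(ys),len(xs),2)
    pr=np.median(cv2.remap(cv2.cvtColor(img,cv2.COLOR_BGR2GRAY),px[...,0],px[...,1],cv2.INTER_LINEAR).astype(float),0)
    print("stop profile (z20 plane)",dict(zip(xs[::4],pr[::4].round())))
E
python3 - <<'E'
from st import *
guides("top",cv2.imread("pics/top0.png"),calibration("top"),(350,432,155,262))
guides("wrist",cv2.imread("pics/w1.png"),pickle.load(open("w1.pkl","rb")),(240,400,100,320))
E
```

```text
top 0.22 guide mid y [-61.5  59.4] centre -1.1 gap 120.9 sharp 165
top 0.23 guide mid y [-62.1  58.9] centre -1.6 gap 121.0 sharp 165
top 0.24 guide mid y [-62.6  58.4] centre -2.1 gap 121.0 sharp 165
top 0.25 guide mid y [-63.1  57.9] centre -2.6 gap 121.0 sharp 165
top 0.26 guide mid y [-63.6  57.4] centre -3.1 gap 120.9 sharp 165
stop profile (z20 plane) {np.float64(95.0): np.float64(106.0), np.float64(97.0): np.float64(106.0), np.float64(99.0): np.float64(106.0), np.float64(101.0): np.float64(107.0), np.float64(103.0): np.float64(106.0), np.float64(105.0): np.float64(104.0), np.float64(107.0): np.float64(101.0), np.float64(109.0): np.float64(108.0), np.float64(111.0): np.float64(139.0), np.float64(113.0): np.float64(164.0), np.float64(115.0): np.float64(165.0), np.float64(117.0): np.float64(164.0), np.float64(119.0): np.float64(164.0), np.float64(121.0): np.float64(162.0), np.float64(123.0): np.float64(154.0), np.float64(125.0): np.float64(128.0), np.float64(127.0): np.float64(110.0), np.float64(129.0): np.float64(107.0), np.float64(131.0): np.float64(114.0), np.float64(133.0): n
[... 673 characters left out ...]
.float64(122.0), np.float64(105.0): np.float64(123.0), np.float64(107.0): np.float64(124.0), np.float64(109.0): np.float64(123.0), np.float64(111.0): np.float64(130.0), np.float64(113.0): np.float64(160.0), np.float64(115.0): np.float64(174.0), np.float64(117.0): np.float64(176.0), np.float64(119.0): np.float64(176.0), np.float64(121.0): np.float64(176.0), np.float64(123.0): np.float64(176.0), np.float64(125.0): np.float64(174.0), np.float64(127.0): np.float64(156.0), np.float64(129.0): np.float64(129.0), np.float64(131.0): np.float64(125.0), np.float64(133.0): np.float64(125.0), np.float64(135.0): np.float64(124.0), np.float64(137.0): np.float64(127.0), np.float64(139.0): np.float64(153.0)}
```

```bash
python3 - <<'E'
from st import *
for n,f,c in(("top","pics/top0.png",calibration("top")),("wrist","pics/w1.png",pickle.load(open("w1.pkl","rb")))):
    g=cv2.imread(f,0);a=.24;ux=np.array([np.cos(a),np.sin(a)]);uy=np.array([-ux[1],ux[0]])
    for lo,hi in((-72,-50),(47,70)):
        xs=np.arange(15,95,2.);ys=np.arange(lo,hi,.5);G=np.array([528.1,-297.1])+xs[:,None,None]*ux+ys[None,:,None]*uy
        px=proj(n,np.c_[G.reshape(-1,2),np.full(G.size//2,18.)],c).astype(np.float32).reshape(len(xs),len(ys),2)
        I=cv2.remap(g,px[...,0],px[...,1],cv2.INTER_LINEAR).astype(float)
        w=np.clip(I-135,0,None);ok=w.sum(1)>40;y=(w*ys).sum(1)[ok]/w.sum(1)[ok]
        k=np.polyfit(xs[ok],y,1);res=y-np.polyval(k,xs[ok]);print(n,"slope %.4f at50 %.2f n %d res %.2f"%(k[0],np.polyval(k,50),ok.sum(),res.std()))
E
```

```text
top slope 0.0062 at50 -62.71 n 32 res 0.64
top slope -0.0048 at50 58.45 n 33 res 0.35
wrist slope 0.0227 at50 -63.24 n 35 res 0.97
wrist slope -0.0754 at50 61.75 n 13 res 0.79
```

{"name": "apply_moves", "arguments": {
  "targets": [
    [-0.2, 0.1, -0.95, 0, 0, 0],
    [-0.2, 0.1, -0.95, 0, 0, 0],
    [-0.2, 0.1, -0.95, 0, 0, 0],
    [-0.2, 0.1, -0.95, 0, 0, 0],
    [-0.2, 0.1, -0.95, 0, 0, 0],
    [-0.2, 0.1, -0.95, 0, 0, 0],
    [-0.2, 0.1, -0.95, 0, 0, 0],
    [-0.2, 0.1, -0.95, 0, 0, 0],
    [-0.2, 0.1, -0.95, 0, 0, 0],
    [-0.2, 0.1, -0.95, 0, 0, 0],
    [-0.2, 0.1, -0.95, 0, 0, 0],
    [-0.2, 0.1, -0.95, 0, 0, 0]
  ]
}}

```text
clock: 3.4
eef_pos: [516.5, 182.0, 202.6]
tool_rot: [-1.57, 0.0, -2.76]
force: [0.5, 0.4, 0.9]
width: -0.0
```

{"name": "apply_moves", "arguments": {
  "targets": [
    [0, 0.1, 0, 0, -0.85, 0],
    [0, 0.1, 0, 0, -0.85, 0],
    [0, 0.1, 0, 0, -0.85, 0],
    [0, 0.1, 0, 0, -0.85, 0],
    [0, 0.1, 0, 0, -0.85, 0],
    [0, 0.1, 0, 0, -0.85, 0],
    [0, 0.1, 0, 0, -0.85, 0],
    [0, 0.1, 0, 0, -0.85, 0],
    [0, 0.1, 0, 0, -0.85, 0],
    [0, 0, 0, 0, 0, 0],
    [0, 0, 0, 0, 0, 0]
  ]
}}

```text
clock: 4.78
eef_pos: [516.7, 181.7, 166.7]
tool_rot: [-1.57, -0.0, -1.692]
force: [0.3, -0.5, 0.9]
width: -0.0
```

```bash
python3 - <<'E'
from h import *
import pickle
print(read_state()["qpos"].round(2))
plan([501.8,215.8,40],-1.69)
c=calibration("wrist");im=get_image("wrist")[:,:,::-1];cv2.imwrite("pics/w2.png",im);pickle.dump(c,open("w2.pkl","wb"))
print(proj("wrist",[[501.8,215.8,8.5],[502.4,220.8,8.5]],c).round())
E
```

```text
[-0.2   0.58 -0.28  1.87  0.23  0.73 -0.73]
t 4.78 pos [516.7 181.7 166.7] rot [-1.57  -0.    -1.692] F [ 0.3 -0.5  0.9] w -0.0
  shift units [-0.803  3.167 -0.475] turn [-0.002 -0.015  0.002]
[[302. 154.]
 [301. 149.]]
```

View pics/w2.png

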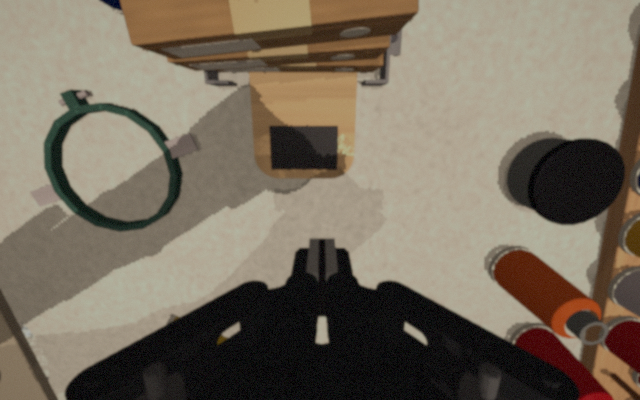

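The wrist view shows the pad from (271,125) to (337,170), centred at (304,148). The top-view estimate projects to (301,149), so the two agree. The bay lips are at (215,77) and (380,80). The camera sits on the pile side, so I'll turn the tool 90° before going down.

{"name": "apply_moves", "arguments": {
  "targets": [
    [0, 0, 0, 0, -0.94, 0],
    [0, 0, 0, 0, -0.94, 0],
    [0, 0, 0, 0, -0.94, 0],
    [0, 0, 0, 0, -0.94, 0],
    [0, 0, 0, 0, -0.94, 0],
    [0, 0, 0, 0, -0.94, 0],
    [0, 0, 0, 0, -0.94, 0],
    [0, 0, 0, 0, -0.94, 0],
    [0, 0, 0, 0, -0.94, 0],
    [0, 0, 0, 0, -0.94, 0],
    [0, 0, 0, 0, -0.94, 0],
    [0, 0, 0, 0, -0.94, 0]
  ]
}}

```text
clock: 6.32
eef_pos: [516.6, 182.4, 166.7]
tool_rot: [-1.571, -0.0, -0.111]
force: [0.3, 0.4, 0.2]
width: 0.2
```

{"name": "apply_moves", "arguments": {
  "targets": [
    [-0.12, 0.5, 0.2, 0, 0, 0],
    [-0.12, 0.5, 0.2, 0, 0, 0],
    [-0.12, 0.5, 0.2, 0, 0, 0],
    [-0.12, 0.5, 0.2, 0, 0, 0],
    [0, 0.5, 0, 0, 0, 0],
    [0, 0.4, 0, 0, 0, 0],
    [0, 0.3, 0, 0, 0, 0],
    [0, 0, 0, 0, 0, 0],
    [0, 0, 0, 0, 0, 0]
  ]
}}

```text
clock: 7.45
eef_pos: [501.4, 216.8, 39.0]
tool_rot: [-1.57, -0.001, -0.114]
force: [-0.8, -0.1, 0.0]
width: -0.0
```

```bash
python3 - <<'E'
from h import *
import pickle
a=cv2.imread("pics/w2.png",0);c=pickle.load(open("w2.pkl","rb"))
m=np.zeros_like(a);m[110:185,260:350]=(a[110:185,260:350]<60)*255
m=cv2.morphologyEx(m,2,np.ones((5,5)))
k=max(cv2.findContours(m,0,2)[0],key=cv2.contourArea)
P=ray("wrist",k[:,0,:],8.5,c)[:,:2].astype(np.float32);print(cv2.minAreaRect(P))
print("lips z30",ray("wrist",[(207,84),(388,84),(239,82),(360,85)],30,c).round(1))
plan([501.8,215.8,8.5],-0.12)
E
```

```text
((504.68475341796875, 221.50360107421875), (43.657371520996094, 69.06130981445312), 82.01809692382812)
lips z30 [[427.2 291.6  30. ]
 [590.6 271.7  30. ]
 [456.4 289.8  30. ]
 [565.2 274.   30. ]]
t 7.45 pos [501.4 216.8  39. ] rot [-1.57e+00 -1.00e-03 -1.14e-01] F [-0.8 -0.1  0. ] w -0.0
  shift units [ 0.013  0.761 -0.023] turn [-0.004  0.043  0.005]
```

{"name": "apply_moves", "arguments": {
  "targets": [
    [0.05, 0.4, 0, 0, 0, 0],
    [0, 0.25, 0, 0, 0, 0],
    [0, 0.07, 0, 0, 0, 0],
    [0, 0.02, 0, 0, 0, 0],
    [0, 0, 0, 0, 0, 0],
    [0, 0, 0, 0, 0, 0]
  ]
}}

```text
clock: 8.2
eef_pos: [503.2, 216.5, 9.1]
tool_rot: [-1.57, -0.0, -0.114]
force: [0.3, -0.2, -0.2]
width: -0.1
```

{"name": "apply_moves", "arguments": {
  "targets": [
    [0, 0.012, 0, 0, 0, 0],
    [0, 0.012, 0, 0, 0, 0],
    [0, 0, 0, 0, 0, 0]
  ]
}}

```text
clock: 8.57
eef_pos: [503.2, 216.4, 8.6]
tool_rot: [-1.571, -0.001, -0.114]
force: [-0.9, -0.9, 5.9]
width: 0.5
```

{"name": "apply_moves", "arguments": {
  "targets": [
    [0, 0.012, 0, 0, 0, 0],
    [0, 0, 0, 0, 0, 0]
  ]
}}

```text
clock: 8.82
eef_pos: [503.2, 216.4, 8.6]
tool_rot: [-1.571, -0.001, -0.114]
force: [-1.2, -1.6, 10.0]
width: 0.1
```

{"name": "apply_moves", "arguments": {
  "targets": [
    [0, 0.01, 0, 0, 0, 0],
    [0, 0, 0, 0, 0, 0]
  ]
}}

```text
clock: 9.07
eef_pos: [503.2, 216.5, 8.6]
tool_rot: [-1.571, -0.001, -0.114]
force: [-2.6, -1.3, 13.6]
width: -0.1
```

{"name": "apply_moves", "arguments": {
  "targets": [
    [0, 0, -0.01, 0, 0, 0],
    [0, 0, -0.02, 0, 0, 0],
    [0, 0, -0.03, 0, 0, 0],
    [0, 0, -0.04, 0, 0, 0],
    [0, 0, -0.04, 0, 0, 0],
    [0, 0, -0.04, 0, 0, 0],
    [0, 0, -0.04, 0, 0, 0]
  ]
}}

```text
clock: 9.95
eef_pos: [503.5, 211.3, 8.6]
tool_rot: [-1.564, -0.003, -0.112]
force: [-0.4, 3.3, 7.5]
width: -0.3
```

```bash
cat > chk.py <<'E'
from h import *
def chk(tag):
    s,p,r=pose();im=get_image("top")[:,:,::-1];cv2.imwrite(f"pics/{tag}.png",im)
    hsv=cv2.cvtColor(im,cv2.COLOR_BGR2HSV)
    m=((hsv[...,0]>8)&(hsv[...,0]<25)&(hsv[...,1]>70)&(hsv[...,2]>120)).astype(np.uint8)*255
    q=proj("top",[p])[0];print("t %.2f F"%s["clock"],s["force"].round(1),"tcp",p.round(1),"tcp px",q.round(1))
    y0=int(q[1]);xs=[np.where(m[r,200:400]>0)[0].max()+200 if m[r,200:400].any() else 0 for r in range(195,240,5)]
    print("blade end y by row",[round(float(ray("top",[(x,r)],7)[0,1])) for x,r in zip(xs,range(195,240,5))])
E
python3 -c "
from chk import *
a=get_image('top')
chk('t1')"
```

```text
t 10.00 F [-0.3  4.3  6.7] tcp [503.4 211.    8.6] tcp px [228.2 216.6]
blade end y by row [272, 922, 922, 55, 43, 34, 24, 18, 12]
```

```bash
cat >> chk.py <<'E'
def two(tag):
    t=get_image("top")[:,:,::-1];s=get_image("scene")[:,:,::-1]
    cv2.imwrite(f"pics/{tag}_t.png",t);cv2.imwrite(f"pics/{tag}_s.png",s)
    A=cv2.resize(t[165:265,145:325],None,fx=4,fy=4,interpolation=cv2.INTER_CUBIC)[:300]
    B=cv2.resize(s[90:215,290:420],None,fx=3,fy=3,interpolation=cv2.INTER_CUBIC)
    o=np.zeros((600,800,3),np.uint8);o[:300,:720]=A;o[300:600,:390]=B[75:375];cv2.imwrite(f"pics/{tag}.png",o)
E
python3 -c "
from chk import *
two('d1')"
```

```text
(no output)
```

View pics/d1.png

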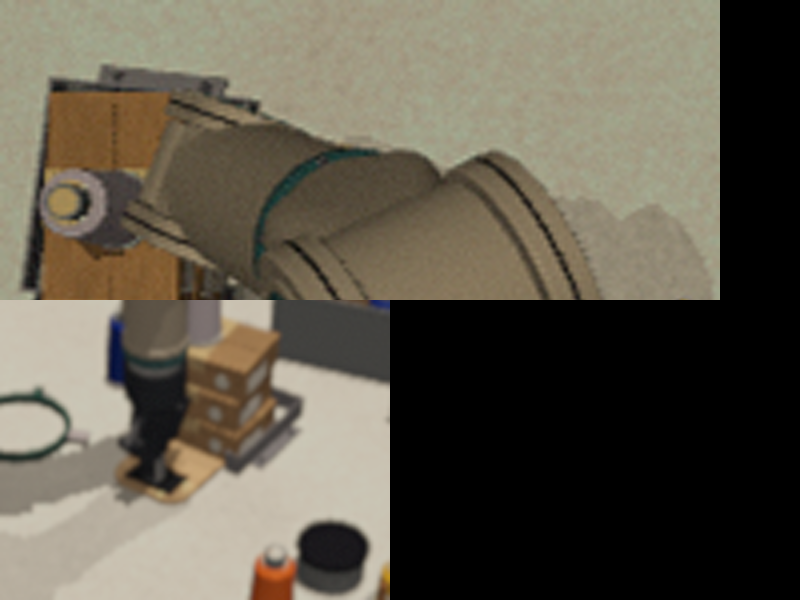

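The scene view shows the fingers on the pad with the pile still square. I'll use the scene camera to measure whether the nose has moved.

```bash
cat >> chk.py <<'E'
def nose(img):
    "extreme y (world) of wood mask in scene picture on the z=7 plane, in strips of x beside the fingers"
    hsv=cv2.cvtColor(img,cv2.COLOR_BGR2HSV)
    m=((hsv[...,0]>8)&(hsv[...,0]<25)&(hsv[...,1]>75)&(hsv[...,2]>110)).astype(np.uint8)
    v,u=np.where(m);P=ray("scene",np.c_[u,v],7)
    o=[]
    for x in(520,528,536):
        k=(abs(P[:,0]-x)<4)&(P[:,1]<300)&(P[:,1]>-80);o.append(P[k,1].min().round(1) if k.any() else None)
    return o
E
python3 -c "
from chk import *
for f in('scene0','d1_s'): print(f,nose(cv2.imread(f'pics/{f}.png')))
s=read_state();print(s['eef_pos'],s['force'])"
```

```text
scene0 [np.float64(180.0), np.float64(181.7), np.float64(180.1)]
d1_s [np.float64(176.5), np.float64(174.9), np.float64(175.1)]
[503.46814474 210.92547523   8.58592882] [0.16504772 3.4857288  7.31780018]
```

{"name": "apply_moves", "arguments": {
  "targets": [
    [0, 0.012, -0.02, 0, 0, 0],
    [0, 0.012, -0.03, 0, 0, 0],
    [0, 0, -0.04, 0, 0, 0],
    [0, 0, -0.04, 0, 0, 0],
    [0, 0, -0.04, 0, 0, 0],
    [0, 0, -0.04, 0, 0, 0]
  ]
}}

```text
clock: 10.9
eef_pos: [503.5, 205.5, 8.6]
tool_rot: [-1.56, -0.005, -0.111]
force: [0.9, 5.9, 11.3]
width: -0.3
```

```bash
cat >> chk.py <<'E'
def q():
    i=get_image("scene")[:,:,::-1];s=read_state();print("t %.2f"%s["clock"],s["eef_pos"].round(1),s["force"].round(1),s["tool_rot"].round(3),"nose y",nose(i));return i
E
python3 -c "
from chk import *
q()"
```

```text
t 10.95 [503.5 205.2   8.6] [-0.5  6.7 11.8] [-1.56  -0.005 -0.111] nose y [np.float64(171.4), np.float64(169.9), np.float64(171.6)]
```

{"name": "apply_moves", "arguments": {
  "targets": [
    [0, 0.012, -0.04, 0, 0, 0],
    [0, 0.012, -0.04, 0, 0, 0],
    [0, 0, -0.05, 0, 0, 0],
    [0, 0, -0.05, 0, 0, 0],
    [0, 0, -0.05, 0, 0, 0],
    [0, 0, -0.05, 0, 0, 0]
  ]
}}

```text
clock: 11.7
eef_pos: [503.3, 195.9, 8.5]
tool_rot: [-1.557, -0.007, -0.11]
force: [0.9, 8.4, 16.8]
width: -0.0
```

```bash
python3 -c "
from chk import *
q()"
```

```text
t 11.75 [503.2 195.6   8.5] [ 0.9  8.4 17.5] [-1.557 -0.007 -0.11 ] nose y [np.float64(162.9), np.float64(161.4), np.float64(159.9)]
```

{"name": "apply_moves", "arguments": {
  "targets": [
    [-0.006, 0, -0.05, 0, 0, 0],
    [-0.006, 0, -0.05, 0, 0, 0],
    [-0.006, 0, -0.05, 0, 0, 0],
    [-0.006, 0, -0.05, 0, 0, 0],
    [-0.006, 0, -0.05, 0, 0, 0],
    [-0.006, 0, -0.05, 0, 0, 0],
    [-0.006, 0, -0.05, 0, 0, 0],
    [-0.006, 0, -0.05, 0, 0, 0]
  ]
}}

```text
clock: 12.75
eef_pos: [500.1, 180.2, 8.5]
tool_rot: [-1.557, -0.008, -0.11]
force: [1.3, 8.0, 16.9]
width: -0.3
```

```bash
python3 -c "
from chk import *
q()"
```

```text
t 12.80 [500.1 179.9   8.5] [ 0.9  7.9 17.3] [-1.557 -0.008 -0.111] nose y [np.float64(144.6), np.float64(144.8), np.float64(146.5)]
```

{"name": "apply_moves", "arguments": {
  "targets": [
    [-0.002, 0, -0.06, 0, 0, 0],
    [-0.002, 0, -0.06, 0, 0, 0],
    [-0.002, 0, -0.06, 0, 0, 0],
    [-0.002, 0, -0.06, 0, 0, 0],
    [-0.002, 0, -0.06, 0, 0, 0],
    [-0.002, 0, -0.06, 0, 0, 0],
    [-0.002, 0, -0.06, 0, 0, 0],
    [-0.002, 0, -0.06, 0, 0, 0],
    [-0.002, 0, -0.06, 0, 0, 0],
    [-0.002, 0, -0.06, 0, 0, 0]
  ]
}}

```text
clock: 14.05
eef_pos: [496.8, 156.6, 8.5]
tool_rot: [-1.557, -0.009, -0.11]
force: [0.7, 9.0, 19.6]
width: -0.0
```

```bash
python3 -c "
from chk import *
q()"
```

```text
t 14.10 [496.7 156.2   8.5] [ 1.   8.3 19. ] [-1.557 -0.009 -0.11 ] nose y [np.float64(121.6), np.float64(123.3), np.float64(121.9)]
```

{"name": "apply_moves", "arguments": {
  "targets": [
    [-0.001, -0.004, -0.06, 0, 0, 0],
    [-0.001, -0.004, -0.06, 0, 0, 0],
    [-0.001, 0, -0.06, 0, 0, 0],
    [-0.001, 0, -0.06, 0, 0, 0],
    [-0.001, 0, -0.06, 0, 0, 0],
    [-0.001, 0, -0.06, 0, 0, 0],
    [-0.001, 0, -0.06, 0, 0, 0],
    [-0.001, 0, -0.06, 0, 0, 0],
    [-0.001, 0, -0.06, 0, 0, 0],
    [-0.001, 0, -0.06, 0, 0, 0]
  ]
}}

```text
clock: 15.35
eef_pos: [493.3, 130.8, 8.5]
tool_rot: [-1.56, -0.008, -0.111]
force: [1.0, 4.9, 20.4]
width: -0.2
```

```bash
python3 -c "
from chk import *
q()"
```

```text
t 15.40 [493.2 130.4   8.5] [ 0.2  5.3 20.6] [-1.561 -0.008 -0.111] nose y [np.float64(95.7), np.float64(99.1), np.float64(102.5)]
```

{"name": "apply_moves", "arguments": {
  "targets": [
    [-0.001, -0.008, -0.05, 0, 0, 0],
    [-0.001, -0.006, -0.05, 0, 0, 0],
    [-0.001, -0.006, -0.05, 0, 0, 0],
    [-0.001, 0, -0.05, 0, 0, 0],
    [-0.001, 0, -0.05, 0, 0, 0],
    [-0.001, 0, -0.05, 0, 0, 0],
    [-0.001, 0, -0.05, 0, 0, 0],
    [-0.001, 0, -0.05, 0, 0, 0],
    [-0.001, 0, -0.05, 0, 0, 0],
    [-0.001, 0, -0.05, 0, 0, 0]
  ]
}}

```text
clock: 16.65
eef_pos: [489.8, 109.5, 8.5]
tool_rot: [-1.563, -0.006, -0.111]
force: [0.9, 5.6, 15.0]
width: -0.3
```

```bash
python3 -c "
from chk import *
q()"
```

```text
t 16.70 [489.8 109.2   8.5] [ 0.6  5.  15.7] [-1.563 -0.006 -0.112] nose y [np.float64(76.5), np.float64(73.6), np.float64(78.6)]
```

{"name": "apply_moves", "arguments": {
  "targets": [
    [0, -0.004, -0.05, 0, 0, 0],
    [0, -0.004, -0.04, 0, 0, 0],
    [0, 0, -0.04, 0, 0, 0],
    [0, 0, -0.04, 0, 0, 0],
    [0, 0, -0.04, 0, 0, 0],
    [0, 0, -0.04, 0, 0, 0],
    [0, 0, -0.04, 0, 0, 0],
    [0, 0, -0.04, 0, 0, 0],
    [0, 0, -0.04, 0, 0, 0],
    [0, 0, -0.04, 0, 0, 0]
  ]
}}

```text
clock: 17.95
eef_pos: [487.5, 92.1, 8.5]
tool_rot: [-1.565, -0.005, -0.112]
force: [0.4, 2.9, 13.8]
width: 0.1
```

```bash
python3 -c "
from chk import *
i=q();cv2.imwrite('pics/s5.png',i)"
```

```text
t 18.00 [487.5  91.8   8.6] [ 0.4  3.9 13.7] [-1.565 -0.005 -0.112] nose y [np.float64(57.7), np.float64(62.7), np.float64(66.0)]
```

{"name": "apply_moves", "arguments": {
  "targets": [
    [0, 0, -0.04, 0, 0, 0],
    [0, 0, -0.04, 0, 0, 0],
    [0, 0, -0.04, 0, 0, 0],
    [0, 0, -0.04, 0, 0, 0],
    [0, 0, -0.04, 0, 0, 0],
    [0, 0, -0.04, 0, 0, 0],
    [0, 0, -0.04, 0, 0, 0],
    [0, 0, -0.04, 0, 0, 0],
    [0, 0, -0.04, 0, 0, 0],
    [0, 0, -0.04, 0, 0, 0],
    [0, 0, -0.04, 0, 0, 0],
    [0, 0, -0.04, 0, 0, 0]
  ]
}}

```text
clock: 19.5
eef_pos: [485.4, 73.0, 8.5]
tool_rot: [-1.565, -0.006, -0.112]
force: [0.9, 3.1, 14.4]
width: 0.1
```

```bash
python3 -c "
from chk import *
q();two('d2')"
```

```text
t 19.55 [485.4  72.7   8.5] [-0.   4.6 14.8] [-1.565 -0.006 -0.112] nose y [np.float64(40.7), np.float64(44.0), np.float64(49.0)]
```

View pics/d2.png

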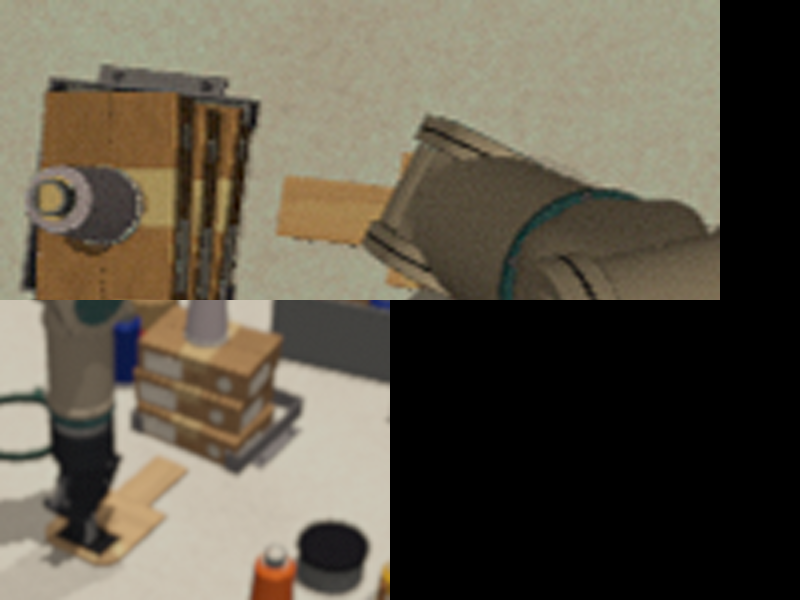

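The pile has come down standing square in the bay with the spool on top, and the tang at (280,210) in the crop is clear of it. I'll draw further to make room for gripping.

{"name": "apply_moves", "arguments": {
  "targets": [
    [0, -0.006, -0.06, 0, 0, 0],
    [0, -0.006, -0.1, 0, 0, 0],
    [0, 0, -0.12, 0, 0, 0],
    [0, 0, -0.12, 0, 0, 0],
    [0, 0, -0.12, 0, 0, 0],
    [0, 0, -0.12, 0, 0, 0],
    [0, 0, -0.12, 0, 0, 0],
    [0, 0, -0.12, 0, 0, 0],
    [0, 0, -0.12, 0, 0, 0],
    [0, 0, -0.12, 0, 0, 0],
    [0, 0, -0.12, 0, 0, 0],
    [0, 0, -0.08, 0, 0, 0]
  ]
}}

```text
clock: 21.15
eef_pos: [478.9, 19.4, 8.5]
tool_rot: [-1.567, -0.005, -0.112]
force: [0.4, 2.9, 12.6]
width: -0.0
```

{"name": "apply_moves", "arguments": {
  "targets": [
    [0, 0, 0, 0, 0, 0],
    [0, 0, 0, 0, 0, 0],
    [0, -0.1, 0, 0, 0, 0],
    [0, -0.8, 0, 0, 0, 0],
    [0, -1, 0, 0, 0, 0],
    [0, -1, 0, 0, 0, 0],
    [0, -1, 0, 0, 0, 0],
    [0, 0, 0, 0, 0, 0]
  ]
}}

```text
clock: 22.15
eef_pos: [478.3, 17.3, 165.5]
tool_rot: [-1.57, -0.005, -0.115]
force: [-0.3, -0.4, -0.4]
width: -0.1
```

```bash
python3 -c "
from chk import *
i=q()
s,p,r=pose();print(p,s['clock'])
"
```

```text
t 22.20 [477.2  16.9 163.9] [-0.1 -0.7 -0.9] [-1.571 -0.002 -0.115] nose y [np.float64(-12.2), np.float64(-7.3), np.float64(20.0)]
[477.20761988  16.85773405 163.93956356] 22.2
```

{"name": "apply_moves", "arguments": {
  "targets": [
    [0, 0, 0.65, 0, 0.94, 0],
    [0, 0, 0, 0, 0.94, 0],
    [0, 0, 0, 0, 0.94, 0],
    [0, 0, 0, 0, 0.94, 0],
    [0, 0, 0, 0, 0.94, 0],
    [0, 0, 0, 0, 0.94, 0],
    [0, 0, 0, 0, 0.94, 0],
    [0, 0, 0, 0, 0.94, 0],
    [0, 0, 0, 0, 0.94, 0],
    [0, 0, 0, 0, 0.94, 0],
    [0, 0, 0, 0, 0.94, 0],
    [0, 0, 0, 0, 0.94, 0]
  ],
  "jaw": 1
}}

```text
clock: 23.7
eef_pos: [478.5, 42.6, 161.7]
tool_rot: [-1.574, -0.001, -1.693]
force: [0.9, -0.1, 0.8]
width: 85.6
```

{"name": "apply_moves", "arguments": {
  "targets": [
    [-0.9, 0, 0, 0, 0, 0],
    [-0.9, 0, 0, 0, 0, 0],
    [0, 0, 0, 0, 0, 0],
    [0, 0, 0, 0, 0, 0]
  ]
}}

```text
clock: 24.2
eef_pos: [487.1, 113.6, 161.9]
tool_rot: [-1.573, -0.002, -1.689]
force: [-0.2, -0.4, 1.4]
width: 85.4
```

```bash
cat > wood.py <<'E'
from h import *
import pickle
def wood(tag,zt=7):
    c=calibration("wrist");im=get_image("wrist")[:,:,::-1].copy();cv2.imwrite(f"pics/{tag}.png",im);pickle.dump(c,open(f"{tag}.pkl","wb"))
    hsv=cv2.cvtColor(im,cv2.COLOR_BGR2HSV)
    m=((hsv[...,0]>8)&(hsv[...,0]<25)&(hsv[...,1]>75)&(hsv[...,2]>100)).astype(np.uint8)
    v,u=np.where(m);P=ray("wrist",np.c_[u,v],zt,c)
    return im,m,u,v,P,c
E
python3 -c "
from wood import *
im,m,u,v,P,c=wood('w3');plan([495,159,100],-1.69)
print(proj('wrist',[[495,159,7],[500,199,7]],c))
"
```

```text
t 24.25 pos [487.3 113.2 162.2] rot [-1.573 -0.002 -1.69 ] F [ 0.8 -0.3  0.6] w 85.1
  shift units [-1.163  1.552  0.057] turn [0.014 0.002 0.014]
[[322.44397219 140.22844126]
 [322.75240086  98.4992766 ]]
```

View pics/w3.png

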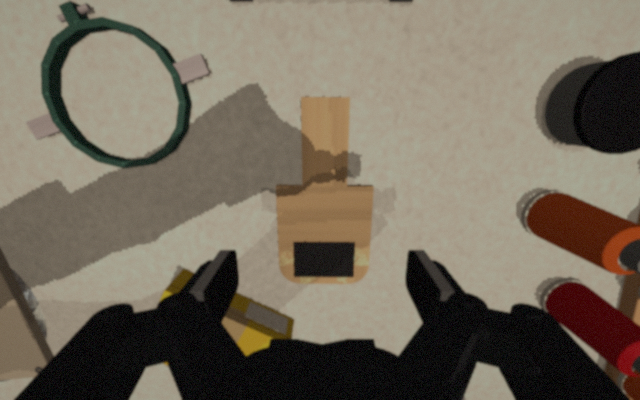

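The wrist view shows the whole board clear of the bay: tail edge at (302–349,97), tang down to row 184, pad (294–354, 242–276). The bay lips are up at row 0. Measuring the board axis next.

```bash
python3 - <<'E'
from h import *
import pickle
a=cv2.imread("pics/w3.png");c=pickle.load(open("w3.pkl","rb"));g=cv2.cvtColor(a,6)
m=np.zeros_like(g);m[225:290,280:365]=(g[225:290,280:365]<60)*255;m=cv2.morphologyEx(m,2,np.ones((5,5)))
k=max(cv2.findContours(m,0,2)[0],key=cv2.contourArea);pr=cv2.minAreaRect(ray("wrist",k[:,0,:],8.5,c)[:,:2].astype(np.float32));print("pad",pr)
hsv=cv2.cvtColor(a,cv2.COLOR_BGR2HSV)
w=((hsv[...,0]>5)&(hsv[...,0]<25)&(hsv[...,1]>85)).astype(np.uint8);w[:85]=0;w[182:]=0;w[:,:290]=0;w[:,358:]=0
w=cv2.morphologyEx(w,2,np.ones((3,3)))
L=[];Rr=[]
for r in range(104,178,2):
    u=np.where(w[r])[0]
    if len(u)>35:L.append((u.min()-.5,r));Rr.append((u.max()+.5,r))
Lw=ray("wrist",L,7,c)[:,:2];Rw=ray("wrist",Rr,7,c)[:,:2]
wd=np.linalg.norm(Lw-Rw,axis=1);print("width",np.round([wd.min(),np.median(wd),wd.max()],1))
ok=abs(wd-np.median(wd))<2;M=(Lw+Rw)[ok]/2
f=np.polyfit(M[:,1],M[:,0],1);print("axis dx/dy",f[0],"x at y=159",np.polyval(f,159))
t=[np.where(w[:,u])[0].min()-.5 for u in range(308,345,3)];tp=ray("wrist",[(326,np.median(t))],7,c)[0];print("tail",tp.round(1))
pc=np.array(pr[0]);d=pc-tp[:2];print("tail->pad len (should 177.5)",np.linalg.norm(d).round(1),"board yaw",np.arctan2(d[1],d[0]).round(4))
u=d/np.linalg.norm(d);tang=(tp[:2]+u*40+pc-u*137.5)/2;print("tang",tang.round(1));plan([*tang,12],np.arctan2(u[1],u[0]))
E
```

```text
pad ((480.4254150390625, 24.95492935180664), (42.681663513183594, 67.96966552734375), 83.3918685913086)
width [46.7 47.6 48.6]
axis dx/dy 0.12071694904925105 x at y=159 497.1097798058281
tail [503.4 200.5   7. ]
tail->pad len (should 177.5) 177.0 board yaw -1.7008
tang [498.2 161. ]
t 24.25 pos [487.3 113.2 162.2] rot [-1.573 -0.002 -1.69 ] F [ 0.8 -0.3  0.6] w 85.1
  shift units [-1.227  3.752  0.136] turn [0.014 0.079 0.014]
```

{"name": "apply_moves", "arguments": {
  "targets": [
    [-0.61, 0, 0.06, 0.014, 0.04, 0.014],
    [-0.61, 0, 0.06, 0, 0, 0],
    [0, 0.8, 0, 0, 0, 0],
    [0, 0.9, 0, 0, 0, 0],
    [0, 0.9, 0, 0, 0, 0],
    [0, 0.6, 0, 0, 0, 0],
    [0, 0.25, 0, 0, 0, 0],
    [0, 0, 0, 0, 0, 0],
    [0, 0, 0, 0, 0, 0]
  ]
}}

```text
clock: 25.38
eef_pos: [499.8, 162.6, 26.0]
tool_rot: [-1.567, 0.003, -1.695]
force: [0.3, -0.3, 0.4]
width: 85.2
```

```bash
python3 -c "
from h import *
plan([497.6,160.8,-1],-1.695)"
```

```text
t 25.38 pos [499.8 162.6  26. ] rot [-1.567  0.003 -1.695] F [ 0.3 -0.3  0.4] w 85.2
  shift units [ 0.053  0.674 -0.05 ] turn [-0.024  0.001 -0.018]
```

{"name": "apply_moves", "arguments": {
  "targets": [
    [0.05, 0.3, -0.05, -0.024, 0, -0.018],
    [0, 0.25, 0, 0, 0, 0],
    [0, 0.08, 0, 0, 0, 0],
    [0, 0.03, 0, 0, 0, 0],
    [0, 0, 0, 0, 0, 0]
  ]
}}

```text
clock: 26.0
eef_pos: [496.9, 161.1, -1.3]
tool_rot: [-1.572, -0.001, -1.694]
force: [0.2, -0.3, -0.5]
width: 85.5
```

{"name": "apply_moves", "arguments": {
  "targets": [
    [0, 0, 0, 0, 0, 0],
    [0, 0, 0, 0, 0, 0],
    [0, 0, 0, 0, 0, 0],
    [0, 0, 0, 0, 0, 0],
    [0, 0, 0, 0, 0, 0],
    [0, 0, 0, 0, 0, 0]
  ],
  "jaw": -1
}}

```text
clock: 26.75
eef_pos: [497.2, 161.1, -0.7]
tool_rot: [-1.571, -0.0, -1.694]
force: [0.0, 0.0, 6.5]
width: 46.0
```

{"name": "apply_moves", "arguments": {
  "targets": [
    [0, -0.1, 0, 0, 0, 0],
    [0, -0.3, 0, 0, 0, 0],
    [0, -0.6, 0, 0, 0, 0],
    [0, -0.8, 0, 0, 0, 0],
    [0, 0, 0, 0, 0, 0],
    [0, 0, 0, 0, 0, 0]
  ]
}}

```text
clock: 27.5
eef_pos: [496.7, 160.7, 70.7]
tool_rot: [-1.572, -0.001, -1.694]
force: [-0.5, -0.8, -1.0]
width: 45.9
```

```bash
python3 -c "
from h import *
# home: board origin (535.0,-297.6), yaw .2405 ; tang at board x=-65
y=.2405;u=np.array([np.cos(y),np.sin(y)])
for back in (60,20,0):
    t=np.array([535.0,-297.6])-u*(65+back);print(back,t.round(1))
plan([*t,100],y)
c=calibration('wrist');im=get_image('wrist')[:,:,::-1];cv2.imwrite('pics/w4.png',im)"
```

```text
60 [ 413.6 -327.4]
20 [ 452.4 -317.8]
0 [ 471.9 -313.1]
t 27.50 pos [496.7 160.7  70.7] rot [-1.572e+00 -1.000e-03 -1.694e+00] F [-0.5 -0.8 -1. ] w 45.9
  shift units [11.832 -0.724  0.843] turn [ 1.2000e-02 -1.3858e+01 -7.0000e-03]
```

View pics/w4.png

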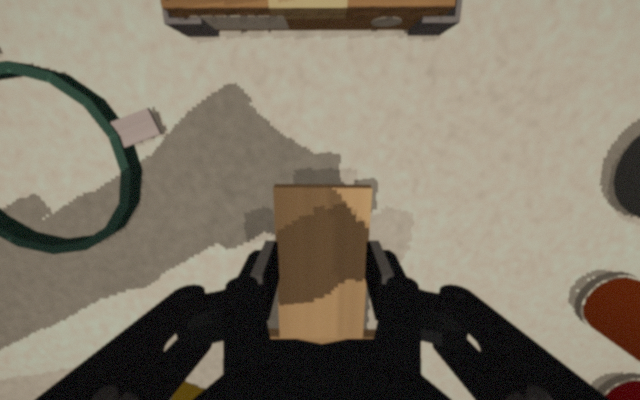

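The board is gripped squarely, tail edge at (274–372,185), with the pile behind undisturbed. Now carry it to the station.

{"name": "apply_moves", "arguments": {
  "targets": [
    [0, -0.9, 0, 0, 0, 0],
    [0.5, -0.9, 0, 0, 0, 0],
    [0.97, 0, -0.01, 0, 0, 0],
    [0.97, 0, -0.01, 0, 0, 0],
    [0.97, 0, -0.01, 0, 0, 0],
    [0.97, 0, -0.01, 0, 0, 0],
    [0.97, 0, -0.01, 0, 0, 0],
    [0.97, 0, -0.01, 0, 0, 0],
    [0.97, 0, -0.01, 0, 0, 0],
    [0.97, 0, -0.01, 0, 0, 0],
    [0.97, 0, -0.01, 0, 0, 0],
    [0.97, 0, -0.01, 0, 0, 0]
  ]
}}

```text
clock: 29.05
eef_pos: [441.8, -244.2, 141.8]
tool_rot: [-1.574, 0.0, -1.694]
force: [1.2, -0.4, -1.3]
width: 45.8
```

{"name": "apply_moves", "arguments": {
  "targets": [
    [0.97, 0, 0, 0, 0, 0],
    [0.97, 0, 0, 0, 0, 0],
    [0, 0, 0, 0, -0.95, 0],
    [0, 0, 0, 0, -0.95, 0],
    [0, 0, 0, 0, -0.95, 0],
    [0, 0, 0, 0, -0.95, 0],
    [0, 0, 0, 0, -0.95, 0],
    [0, 0, 0, 0, -0.95, 0],
    [0, 0, 0, 0, -0.95, 0],
    [0, 0, 0, 0, -0.95, 0],
    [0, 0, 0, 0, -0.95, 0],
    [0, 0, 0, 0, -0.95, 0]
  ]
}}

```text
clock: 30.55
eef_pos: [432.3, -319.9, 141.7]
tool_rot: [-1.571, 0.004, -0.363]
force: [-0.5, 0.8, -1.1]
width: 45.8
```

{"name": "apply_moves", "arguments": {
  "targets": [
    [0, 0, 0, 0, -0.95, 0],
    [0, 0, 0, 0, -0.95, 0],
    [0, 0, 0, 0, -0.95, 0],
    [0, 0, 0, 0, -0.95, 0],
    [0, 0, 0, 0, -0.5, 0],
    [0, 0, 0, 0, 0, 0],
    [0, 0, 0, 0, 0, 0]
  ]
}}

```text
clock: 31.42
eef_pos: [432.9, -320.2, 142.4]
tool_rot: [-1.57, 0.002, 0.231]
force: [0.7, -0.4, -0.4]
width: 46.0
```

```bash
python3 -c "
from h import *
import pickle
y=.2405;u=np.array([np.cos(y),np.sin(y)])
t=np.array([535.0,-297.6])-u*105
plan([*t,60],y)
c=calibration('wrist');im=get_image('wrist')[:,:,::-1];cv2.imwrite('pics/w5.png',im);pickle.dump(c,open('w5.pkl','wb'))
im=get_image('top')[:,:,::-1];cv2.imwrite('pics/t5.png',im)
# compare tail edge in w4 & w5 row
for f in('w4','w5'):
  a=cv2.imread(f'pics/{f}.png');h=cv2.cvtColor(a,cv2.COLOR_BGR2HSV);w=((h[...,0]>5)&(h[...,0]<22)&(h[...,1]>90)&(h[...,2]>60)).astype(np.uint8);w=cv2.morphologyEx(w,2,np.ones((3,3)))
  w[:150]=0;w[350:]=0;w[:,:250]=0;w[:,400:]=0
  for r in(192,200,210,220,230):
    k=np.where(w[r])[0];print(f,r,k.min()-.5,k.max()+.5)
  print([int(np.where(w[:,q])[0].min()) for q in(285,300,320,340,360)])
"
```

```text
t 31.43 pos [ 432.9 -320.2  142.4] rot [-1.57   0.002  0.231] F [ 0.7 -0.4 -0.4] w 46.0
  shift units [-0.005  2.059 -0.062] turn [-0.007 -0.065 -0.017]
w4 192 273.5 371.5
w4 200 273.5 370.5
w4 210 273.5 370.5
w4 220 274.5 369.5
w4 230 274.5 368.5
[185, 184, 184, 185, 185]
w5 192 272.5 371.5
w5 200 273.5 370.5
w5 210 273.5 370.5
w5 220 274.5 369.5
w5 230 275.5 369.5
[185, 185, 184, 185, 185]
```

```bash
python3 - <<'E'
from h import *
import pickle
c=pickle.load(open("w5.pkl","rb"));s,p,r=pose()
for z in(146,150,154):
    q=ray("wrist",[(272.5,186),(372.0,186),(322.25,184.5),(274.5,230),(369.5,230)],z,c)
    print(z,"tool frame",r.inv().apply(q-p).round(1).tolist(),"width",np.linalg.norm(q[0]-q[1]).round(1))
# top view: board nose over the station
a=cv2.imread("pics/t5.png");h=cv2.cvtColor(a,cv2.COLOR_BGR2HSV)
w=((h[...,0]>8)&(h[...,0]<25)&(h[...,1]>70)&(h[...,2]>110)).astype(np.uint8)*255;w[:150]=0;w[270:]=0;w[:,:345]=0;w[:,445:]=0
k=max(cv2.findContours(w,0,2)[0],key=cv2.contourArea);P=ray("top",k[:,0,:],150)[:,:2]
print(cv2.minAreaRect(P.astype(np.float32)),len(k))
A=cv2.resize(a[150:270,345:445],None,fx=5,fy=5,interpolation=cv2.INTER_CUBIC);cv2.imwrite("pics/t5c.png",A)
E
```

```text
146 tool frame [[-37.0, -3.2, -25.3], [-36.9, -3.2, 24.8], [-37.7, -3.2, -0.3], [-13.1, -3.2, -25.5], [-13.0, -3.2, 24.7]] width 50.1
150 tool frame [[-38.0, -7.2, -24.6], [-38.0, -7.2, 24.0], [-38.8, -7.2, -0.3], [-14.8, -7.2, -24.8], [-14.7, -7.2, 23.9]] width 48.7
154 tool frame [[-39.0, -11.2, -23.9], [-39.0, -11.2, 23.3], [-39.8, -11.2, -0.3], [-16.5, -11.2, -24.1], [-16.4, -11.2, 23.2]] width 47.2
((526.236083984375, -299.24884033203125), (149.3322296142578, 105.16256713867188), 12.827895164489746) 86
```

View pics/t5c.png

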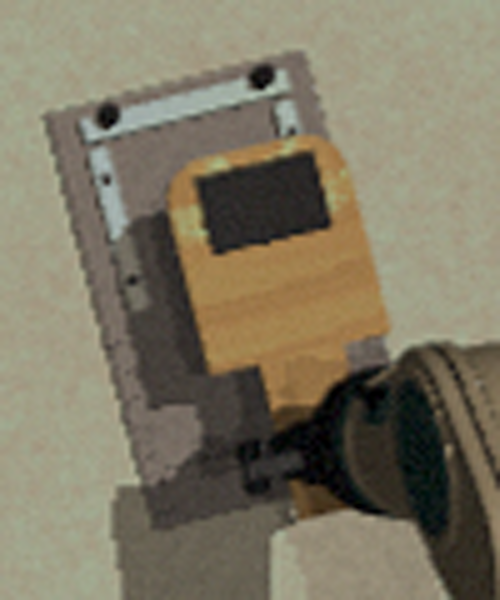

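The top crop shows the held board parallel to the channel, about 2–3 mm to its left, with the pad at (262,200). Correct that and go down to just above the guides.

{"name": "apply_moves", "arguments": {
  "targets": [
    [0, 0.5, -0.053, 0, -0.09, -0.017],
    [0, 0.8, 0, 0, 0, 0],
    [0, 0.8, 0, 0, 0, 0],
    [0, 0.5, 0, 0, 0, 0],
    [0, 0.3, 0, 0, 0, 0],
    [0, 0.1, 0, 0, 0, 0],
    [0, 0, 0, 0, 0, 0],
    [0, 0, 0, 0, 0, 0]
  ]
}}

```text
clock: 32.52
eef_pos: [434.3, -322.7, 23.7]
tool_rot: [-1.572, -0.002, 0.245]
force: [-0.5, 0.2, -1.3]
width: 45.5
```

```bash
python3 - <<'E'
from h import *
y=.2405;u=np.array([np.cos(y),np.sin(y)])
plan([*(np.array([535.0,-297.6])-u*105),12],y+.004)
a=get_image("top")[:,:,::-1].copy();cv2.imwrite("pics/t6.png",a);h=cv2.cvtColor(a,cv2.COLOR_BGR2HSV);p=read_state()["eef_pos"]
w=((h[...,0]>8)&(h[...,0]<25)&(h[...,1]>70)&(h[...,2]>100)).astype(np.uint8)*255;w[:150]=0;w[270:]=0;w[:,:345]=0;w[:,445:]=0
k=max(cv2.findContours(w,0,2)[0],key=cv2.contourArea);P=ray("top",k[:,0,:],p[2]+7.7)[:,:2]
r=cv2.minAreaRect(P.astype(np.float32));print(r)
print("blade centre lateral to channel line",(np.array(r[0])-[535.0,-297.6])@[-u[1],u[0]])
m=np.zeros(a.shape[:2],np.uint8);b=h[150:270,345:445,2];m[150:270,345:445]=(b<75)*255
for kk in cv2.findContours(m,0,2)[0]:
    if cv2.contourArea(kk)>150:
        rr=cv2.minAreaRect(ray("top",kk[:,0,:],p[2]+9.2)[:,:2].astype(np.float32));print("dark",np.round(rr[0],1),np.round(rr[1],1),round(rr[2],2),"lat",((np.array(rr[0])-[535.0,-297.6])@[-u[1],u[0]]).round(2))
E
```

```text
t 32.52 pos [ 434.3 -322.7   23.7] rot [-1.572 -0.002  0.245] F [-0.5  0.2 -1.3] w 45.5
  shift units [-0.031  0.291  0.01 ] turn [0.007 0.004 0.013]
((527.3126220703125, -300.6939697265625), (148.760498046875, 107.04788208007812), 13.48927116394043)
blade centre lateral to channel line -1.1738789737312028
dark [ 372.3 -337.9] [180.1 143.6] 34.8 lat -0.41
dark [ 566.3 -290.6] [43.7 66.6] 14.41 lat -0.65
```

{"name": "apply_moves", "arguments": {
  "targets": [
    [0, 0.1, 0.022, 0, 0, 0],
    [0, 0.1, 0, 0, 0, 0],
    [0, 0.08, 0, 0, 0, 0],
    [0, 0, 0, 0, 0, 0]
  ]
}}

```text
clock: 33.08
eef_pos: [433.5, -321.5, 11.5]
tool_rot: [-1.57, -0.001, 0.245]
force: [-0.1, 0.1, -0.9]
width: 45.1
```

{"name": "apply_moves", "arguments": {
  "targets": [
    [0, 0.02, 0, 0, 0, 0],
    [0, 0.02, 0, 0, 0, 0],
    [0, 0, 0, 0, 0, 0],
    [0, 0, 0, 0, 0, 0]
  ]
}}

```text
clock: 33.58
eef_pos: [433.7, -321.6, 10.3]
tool_rot: [-1.571, -0.001, 0.245]
force: [-0.4, -0.3, -1.3]
width: 45.8
```

{"name": "apply_moves", "arguments": {
  "targets": [
    [0, 0.012, 0, 0, 0, 0],
    [0, 0.012, 0, 0, 0, 0],
    [0, 0, 0, 0, 0, 0]
  ]
}}

```text
clock: 33.95
eef_pos: [433.7, -321.6, 9.3]
tool_rot: [-1.571, -0.001, 0.245]
force: [-0.3, 0.1, 0.6]
width: 45.8
```

{"name": "apply_moves", "arguments": {
  "targets": [
    [0.02, 0, 0, 0, 0, 0],
    [0.05, 0, 0, 0, 0, 0],
    [0.05, 0, 0, 0, 0, 0],
    [0.05, 0, 0, 0, 0, 0],
    [0.05, 0, 0, 0, 0, 0],
    [0.05, 0, 0, 0, 0, 0],
    [0.05, 0, 0, 0, 0, 0],
    [0.05, 0, 0, 0, 0, 0],
    [0.05, 0, 0, 0, 0, 0],
    [0, 0, 0, 0, 0, 0]
  ]
}}

```text
clock: 35.2
eef_pos: [450.5, -317.3, 9.3]
tool_rot: [-1.571, -0.002, 0.245]
force: [-0.4, -0.5, 2.1]
width: 46.0
```

{"name": "apply_moves", "arguments": {
  "targets": [
    [0.05, 0, 0, 0, 0, 0],
    [0.05, 0, 0, 0, 0, 0],
    [0.05, 0, 0, 0, 0, 0],
    [0.05, 0, 0, 0, 0, 0],
    [0.05, 0, 0, 0, 0, 0],
    [0.05, 0, 0, 0, 0, 0],
    [0.05, 0, 0, 0, 0, 0],
    [0.04, 0, 0, 0, 0, 0],
    [0.02, 0, 0, 0, 0, 0],
    [0.02, 0, 0, 0, 0, 0],
    [0, 0, 0, 0, 0, 0]
  ]
}}

```text
clock: 36.58
eef_pos: [466.8, -313.3, 9.3]
tool_rot: [-1.571, -0.001, 0.245]
force: [-0.4, 0.3, 4.6]
width: 45.6
```

{"name": "apply_moves", "arguments": {
  "targets": [
    [0.02, 0, 0, 0, 0, 0],
    [0.02, 0, 0, 0, 0, 0],
    [0.02, 0, 0, 0, 0, 0],
    [0, 0, 0, 0, 0, 0]
  ]
}}

```text
clock: 37.08
eef_pos: [469.2, -312.7, 9.3]
tool_rot: [-1.571, -0.001, 0.245]
force: [-1.3, -0.5, 3.6]
width: 45.9
```

{"name": "apply_moves", "arguments": {
  "targets": [
    [0.02, 0, 0, 0, 0, 0],
    [0.02, 0, 0, 0, 0, 0],
    [0.02, 0, 0, 0, 0, 0],
    [0, 0, 0, 0, 0, 0]
  ]
}}

```text
clock: 37.58
eef_pos: [470.4, -312.4, 9.3]
tool_rot: [-1.571, 0.001, 0.245]
force: [-3.5, -0.6, 6.4]
width: 45.9
```

{"name": "apply_moves", "arguments": {
  "targets": [
    [0.02, 0, 0, 0, 0, 0],
    [0.02, 0, 0, 0, 0, 0],
    [0, 0, 0, 0, 0, 0]
  ]
}}

```text
clock: 37.95
eef_pos: [470.5, -312.4, 9.3]
tool_rot: [-1.571, 0.004, 0.245]
force: [-6.8, -0.1, 9.7]
width: 46.3
```

{"name": "apply_moves", "arguments": {
  "targets": [
    [-0.03, -0.01, 0, 0, 0, 0],
    [0, 0, 0, 0, 0, 0]
  ]
}}

```text
clock: 38.2
eef_pos: [470.5, -312.4, 9.3]
tool_rot: [-1.571, 0.001, 0.245]
force: [-4.1, -1.8, 4.4]
width: 45.5
```

{"name": "apply_moves", "arguments": {
  "targets": [
    [0, 0, 0, 0, 0, 0],
    [0, 0, 0, 0, 0, 0],
    [0, 0, 0, 0, 0, 0],
    [0, 0, 0, 0, 0, 0],
    [0, -0.2, 0, 0, 0, 0],
    [0, -0.6, 0, 0, 0, 0],
    [0, -1, 0, 0, 0, 0],
    [0, -1, 0, 0, 0, 0],
    [-0.5, -1, 0, 0, 0, 0],
    [-1, -0.5, 0, 0, 0, 0],
    [-0.5, 0, 0, 0, 0, 0],
    [0, 0, 0, 0, 0, 0]
  ],
  "jaw": 1
}}

```text
clock: 39.7
eef_pos: [392.4, -332.3, 182.1]
tool_rot: [-1.572, 0.0, 0.243]
force: [0.7, 0.3, 0.7]
width: 85.5
```

```bash
python3 - <<'E'
from h import *
import pickle
c=calibration("wrist");w=get_image("wrist")[:,:,::-1];t=get_image("top")[:,:,::-1];s=get_image("scene")[:,:,::-1]
for n,i in(("w7",w),("t7",t),("s7",s)):cv2.imwrite(f"pics/{n}.png",i)
pickle.dump(c,open("w7.pkl","wb"))
o=np.zeros((600,800,3),np.uint8);o[:300,:400]=cv2.resize(t[150:270,340:500],(400,300),interpolation=2)
o[:300,400:]=cv2.resize(s[80:200,280:440],(400,300),interpolation=2);o[300:,:480]=cv2.resize(w,(480,300))
o[300:,480:]=cv2.resize(t[60:310,40:340],(320,300));cv2.imwrite("pics/fin.png",o);print(read_state()["clock"],read_state()["eef_pos"])
E
```

```text
39.85 [ 395.13789736 -331.02817836  181.82904738]
```

View pics/fin.png

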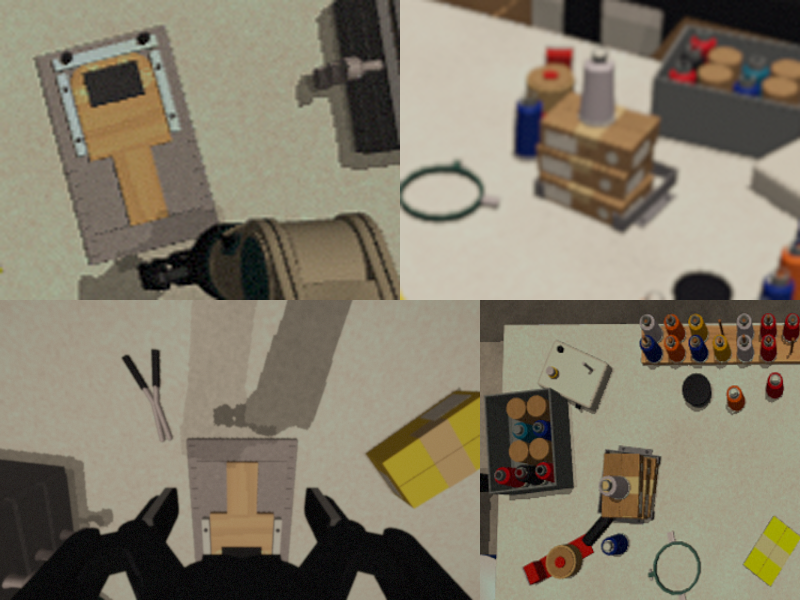

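The board lies between the guides against the stop bar, the pile stands square in the bay with the spool on top, and the bystanders look unmoved. One numeric check, then hand in.

```bash
python3 - <<'E'
from h import *
a=cv2.imread("pics/top0.png");b=cv2.imread("pics/t7.png");h=cv2.cvtColor(b,cv2.COLOR_BGR2HSV)
m=np.zeros(a.shape[:2],np.uint8);m[165:200,365:410]=(h[165:200,365:410,2]<75)*255
k=max(cv2.findContours(m,0,2)[0],key=cv2.contourArea);r=cv2.minAreaRect(ray("top",k[:,0,:],18.5)[:,:2].astype(np.float32))
u=np.array([np.cos(.2405),np.sin(.2405)]);d=np.array(r[0])-[535.0,-297.6]
print("pad centre along (home 72.5) %.1f lateral %.1f"%(d@u,d@[-u[1],u[0]]),r)
for n,(x0,x1,y0,y1) in dict(spools=(225,330,115,155),hoop=(195,250,250,315),blue=(150,182,252,276),yellow=(284,345,236,302),snips=(430,470,235,282)).items():
    A=cv2.cvtColor(a[y0:y1,x0:x1],6).astype(np.float32);B=cv2.cvtColor(b[y0:y1,x0:x1],6).astype(np.float32);print(n,np.round(cv2.phaseCorrelate(A,B),2))
E
python3 -c "
from cell import *
finish_job()"
```

```text
pad centre along (home 72.5) 69.5 lateral 0.3 ((602.41748046875, -280.7279968261719), (42.681182861328125, 67.50466918945312), 13.465988159179688)
the job is handed in; nothing more can be doneTraceback (most recent call last):
  File "<stdin>", line 8, in <module>
    return _wrapfunc(a, 'round', decimals=decimals, out=out)
    return _wrapit(obj, method, *args, **kwds)
    conv = _array_converter(obj)
ValueError: setting an array element with a sequence. The requested array has an inhomogeneous shape after 1 dimensions. The detected shape was (2,) + inhomogeneous part.
```

The job is handed in at about 40 s of the 72 s. The board is in the station channel, let go, and the gripper is clear.

- **Draw:** I pressed the rubber pad with shut fingers, reading at most about 21 N, and drew the board out flat. Scene-camera readings during the pull showed the nose keeping up with the fingers to within about 2 mm over the first 60 mm. The pile came down standing in the bay with the spool still on top.
- **Placing:** I gripped the tang, carried the board to the channel, laid it between the guides and slid it home. At the stop the fingers stopped advancing as I pushed on, with 3.5 N rising to 6.8 N against them, and then I released.

**Last checks:**
- **Board position:** the final pictures show the board between the guides at the stop. The pad was 0.3 mm off the channel centre line, but measured 3 mm short of the nominal home position along the channel. The 2 mm calibration error and my estimate of the stop position could explain that, and the force at the stop says it is home. I did not resolve the difference.
- **Other things on the bench:** they look unmoved in the last pictures. My numeric before-and-after comparison crashed, and the job was handed in by the same command, so that check rests on sight only.

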